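# Reset the sliding dividers of a tool tote and pack the kit

### The job

Pack the plywood tool tote for a fitting job: each of its two lanes already holds one item, and the chisel and the long thin wooden block lying on the bench still have to go in. Slide the two dividers along to suit the lengths, so that the chisel lies in the lane of the short block and the long block in the lane of the screwdriver, a divider between the two of each lane and everything lying level on the tote's floor. Lay the things in without dropping them, and leave the other things on the bench alone.

Things in the scene. Friction and masses are not known exactly. Their poses are not given: they have to be found in the camera images.
- tote: Open plywood tote, fixed: 202 mm (own x) by 366 mm (own y) outside, walls 8 mm thick, tops 48 mm above the bench, floor 8 mm thick. Origin: centre of its underside; z up, y along its length. A fixed 10 mm wall along y parts it into two lanes. In a lane, chisel + short block or screwdriver + long block, with the 9 mm divider, leave 26 mm of length to spare; other pairings do not both fit
- front_lane (a point): Centre of the front lane's floor (the lane nearer the robot), 8 mm above the bench, 49 mm from the tote's middle towards its -x; axes parallel to the tote's. The lane is 88 mm wide (x) and 350 mm long inside (y from -175 to 175 mm). The item already in it lies on the +y side of its divider; whether that is the short block or the screwdriver varies
- rear_lane (a point): The same for the rear lane, 49 mm from the tote's middle towards its +x, of the same size. The item already in it lies on the -y side of its divider
- divider_front (a joint): Position of the front lane's divider along the tote's y (m): 0 with its middle at mid-length, growing towards +y, -0.145 to 0.145. It slides with about 2 N of friction on the rails and stays where it is left; it is 9 mm thick and shoves along what lies in its way
- divider_rear (a joint): The same for the rear lane's divider (m, positive towards the tote's +y)
- divider_front_tab (a point): Middle of the top edge of the front divider's finger tab, 82 mm above the bench; axes parallel to the tote's. The tab is 9 mm thick (along y), 44 mm wide (along x), and stands 34 mm clear of the wall tops: pinch it from above across its thickness
- divider_rear_tab (a point): The same point on the rear divider's tab
- chisel: Wood chisel lying on the bench, 225 mm long along its own y: round wooden handle 27 mm across from y = 2 to 112 mm, blade 18 mm wide and 3 mm thick to y = -113 mm, about 10 mm clear of the bench. Origin: centre of its length, at its underside. Balances in the handle, about y = 45 mm; grip it there
- long_block: Long thin planed wooden block on the bench, 34 x 130 x 18 mm (x, y, z), origin at the centre of its underside
- short_block: Planed wooden block in the tote, 45 x 90 x 28 mm (x, y, z), origin at the centre of its underside
- screwdriver: Screwdriver in the tote, 185 mm long along its own y, handle 28 mm thick from y = 7 to 92 mm, shaft to -93 mm; origin at the centre of its length, at its underside
- charger: Black battery charger, 82 x 151 x 82 mm, behind the work; origin at the centre of its underside. Leave it alone
- side_cutter: Side cutter with blue handles, 59 x 144 x 13 mm, on the bench's near side; origin at the centre of its underside. Leave it alone
- sanding_block: Cork sanding block, 63 x 110 x 31 mm, to the right of the tote; origin at the centre of its underside. Leave it alone
- battery_pack: Black drill battery pack standing on the bench between the tote and the parts, 80 x 106 mm and 123 mm high, its round tower upwards; origin at the centre of its underside. Leave it alone
There are look-alikes about, which are no part of the job. There is more than one size of the chisel; the one meant has the size given above.

How it is judged:
At the end, for the whole second after the job is handed in: The chisel and the short block are in one lane of the tote, the screwdriver and the long block in the other, each wholly on its own side of that lane's divider, all four lying on the tote's floor (underside less than about 32 mm above it, length within 0.1 rad of level) and at rest (z of chisel in the frame of tote between 0.002 and 0.04 m and x of chisel in the frame of tote between -0.095 and 0.095 m and y of chisel in the frame of tote between -0.17 and 0.17 m and angle between chisel's own y axis and vertical between 1.471 and 1.671 rad and linear speed of each of chisel, short_block, screwdriver, long_block below 0.02 m/s and z of short_block in the frame of tote between 0.002 and 0.04 m and x of short_block in the frame of tote between -0.095 and 0.095 m and y of short_block in the frame of tote between -0.17 and 0.17 m and angle between short_block's own y axis and vertical between 1.471 and 1.671 rad and z of screwdriver in the frame of tote between 0.002 and 0.04 m and x of screwdriver in the frame of tote between -0.095 and 0.095 m and y of screwdriver in the frame of tote between -0.17 and 0.17 m and angle between screwdriver's own y axis and vertical between 1.471 and 1.671 rad and z of long_block in the frame of tote between 0.002 and 0.04 m and x of long_block in the frame of tote between -0.095 and 0.095 m and y of long_block in the frame of tote between -0.17 and 0.17 m and angle between long_block's own y axis and vertical between 1.471 and 1.671 rad and ((x of each of chisel, short_block in the frame of tote below -0.008 m and y of chisel in the frame of divider_front_tab above 0.095 m and y of short_block in the frame of divider_front_tab below -0.04 m) or (x of each of chisel, short_block in the frame of tote below -0.008 m and y of chisel in the frame of divider_front_tab below -0.095 m and y of short_block in the frame of divider_front_tab above 0.04 m) or (x of each of screwdriver, long_block in the frame of tote below -0.008 m and y of screwdriver in the frame of divider_front_tab above 0.078 m and y of long_block in the frame of divider_front_tab below -0.058 m) or (x of each of screwdriver, long_block in the frame of tote below -0.008 m and y of screwdriver in the frame of divider_front_tab below -0.078 m and y of long_block in the frame of divider_front_tab above 0.058 m)) and ((x of each of chisel, short_block in the frame of tote above 0.008 m and y of chisel in the frame of divider_rear_tab above 0.095 m and y of short_block in the frame of divider_rear_tab below -0.04 m) or (x of each of chisel, short_block in the frame of tote above 0.008 m and y of chisel in the frame of divider_rear_tab below -0.095 m and y of short_block in the frame of divider_rear_tab above 0.04 m) or (x of each of screwdriver, long_block in the frame of tote above 0.008 m and y of screwdriver in the frame of divider_rear_tab above 0.078 m and y of long_block in the frame of divider_rear_tab below -0.058 m) or (x of each of screwdriver, long_block in the frame of tote above 0.008 m and y of screwdriver in the frame of divider_rear_tab below -0.078 m and y of long_block in the frame of divider_rear_tab above 0.058 m))); the robot touches nothing.
It fails at once if one of the other things on the bench (charger, side cutter, sanding block, battery pack) is pushed more than 3 cm from where it lay (distance of any of charger, side_cutter, sanding_block, battery_pack from where it was at the start of the episode above 0.03 m).
It fails at once if the chisel is dropped (falls freely more than about 3 cm) (linear speed of chisel above 0.8 m/s and contact force between the fingers and chisel below 0.2 N).
It fails at once if the long block is dropped (falls freely more than about 3 cm) (linear speed of long_block above 0.8 m/s and contact force between the fingers and long_block below 0.2 N).
It also fails if it takes over 72 s, if anything falls off the work surface, if the arm or the gripper's body presses on something with over 40 N, if the wrist force passes 120 N, or if a joint passes its speed limit or range.

### The arm

A 7-joint arm with a two-finger parallel gripper is mounted at the origin on a cart in front of the work surface, level with it; the furniture and walls round the work are solid. World frame = base frame: x ahead of the robot, y to its left, z up, the work surface at z = 0. Lengths are in m, angles in rad, forces in N, time in s.
With the tool pointing down it reaches from about 0.35 to 0.9 m from the base axis. Payload 8.1 kg.
Tool frame: the origin (TCP) lies between the finger pads; the fingertips stand ahead of it and the grasp point (between the pads) is the TCP (arm.nose_length is the z of the fingertips in the tool frame, in m); z points along the fingers, y is the line along which they close (so a half turn about z gives the same grasp; the last joint's range is limited). The gripper opens to 92 mm and grips with 3 to 60 N. Pads are 19 mm wide; open, the fingers measure 130 mm over their backs; the gripper's body (75 mm by 190 mm) begins 47 mm behind the grasp point.
Start: joints at [-1.291, 0.434, 0.025, 1.573, -0.012, 1.134, -0.075], TCP at [0.233, 0.58, 0.222] pointing down, gripper open.
Joint ranges: [-2.62, 2.62], [-0.44, 2.09], [-1.27, 1.32], [0.08, 2.57], [-1.32, 4.46], [0.12, 2], [-2.74, 2.74]. Speed limits (rad/s): [2.22, 2.22, 3.01, 3.01, 3.14, 3.14, 3.14].

### API

Orientations are given as a rotation vector (axis times angle).
In Python, from cell import sensors, optics, arm gives the robot as it stands.
- The arm moves only by the tool arm_command, never from a script. Its argument "deltas" is one flat list of numbers, 7 for each row, row after row: the turn, a rotation vector about the world's x, y, z as a fraction of full scale, then the shift along the world's x, y, z as a fraction of full scale, then the finger opening in mm, from 0 to 91.8. In form: [wx, wy, wz, dx, dy, dz, fingers, wx, wy, wz, dx, dy, dz, fingers, ...]. A call has 1 to 20 rows; each row is the pose to reach, as a shift and turn from the pose commanded when the call began; what a row does not reach only later rows make up. Full scale, the value 1, is 1 m for a shift and 90 degrees for a turn. A row lasts 1/10 s, in which the tool goes at most 50 mm and 8.59 degrees, less where a joint would pass 70% of its speed; a pose out of reach is approached as far as the arm can. A call with a number of a shift or a turn outside -1 to 1 is refused whole. A call with a gripper value outside its range is refused whole. The fingers move at their own pace and stop on an object; "force" is the grip in N (left out, the last holds). Time passes only in rows, so rows that repeat a pose let the fingers close. It gives the time, the measured TCP pose, the force, the opening and the grip force at its end, in the units of the state.
- sensors.observe(): the state, without advancing time (a new reading comes with each control period).
- optics.get_image(name): name is "scene" or "top" or "wrist"; returns the picture (400x640x3 uint8, blue, green, red); there is no depth.
- optics.calibration(name): a dict with "camera_matrix" (3x3 intrinsics, pixels), "D" ([k1, k2, p1, p2, k3] as OpenCV has them; the pictures are not rectified), "rvec" (rotation vector, rad) and "tvec" (3), from world to camera coordinates, as OpenCV has them. Camera axes: x right, y down, z forward; pixel columns grow to the right and rows downward; lengths in m; the calibration is good to about 2 mm. A picture is of the moment at which its call begins: read the wrist's pose just before it. calibration takes no time and is no camera call; for the wrist camera it gives the pose at the moment of the call.
- arm.sign_off(): hands the job in; it is judged then, once.
The state is a dict: "clock": time; "joints": joint angles; "dq": joint speeds; "joint_efforts": joint torques, N m; "position": TCP position; "ee_rot": TCP orientation; "force": force on the tool from outside, world axes, zero at the start; "ft_torque": the same for the moment, N m; "width": opening from 0.0 (shut) to 1.0 (fully open); "gripper_force": force on a finger pad.
Only numpy, scipy, OpenCV 4.12 (cv2) and the standard library are available. Lean on these libraries where they do the work, as an engineer would, in place of code of your own. Each camera call takes 0.05 s, during which the arm holds its last target. There are 200 camera calls.

## Working session

There is one attempt and no reset: what is moved stays moved. The work goes in short steps, Python scripts to look and compute and a tool call to move; the robot and the scene stay as the last step left them, time stands still between calls to the robot, and variables do not carry over. Pictures are saved under pics/ and viewed, at most 10 in all, crops included, and the job is handed in when it is done.

Besides the shell and the picture viewer there is one more tool, called after "Request:" in YAML: its name, and indented under it one key for each argument. arm_command: Moves the arm, as the interface text tells. Its arguments: {"type":"object","properties":{"deltas":{"type":"array","items":{"type":"number"}},"force":{"type":"number"}},"required":["deltas"]}

```bash
mkdir -p pics; ls
python3 - <<'E'
from cell import sensors, optics, arm
import cv2
s=sensors.observe();print(s, arm.nose_length)
for n in("top","scene"):
    cv2.imwrite(f"pics/{n}0.png",optics.get_image(n))
    c=optics.calibration(n);print(n,c)
E
```

```text
pics
{'clock': 0.0, 'joints': array([-1.29062306,  0.4352274 ,  0.02497628,  1.57406339, -0.01160384,
        1.13397568, -0.07510323]), 'dq': array([ 4.97472340e-04, -7.53216298e-04, -1.62255063e-03, -2.90153783e-04,
       -6.30383749e-04,  1.29016684e-05, -2.87463246e-04]), 'joint_efforts': array([-4.89170475e-05, -6.67852163e+01,  9.84220840e-01, -3.14459896e+01,
       -6.07630145e-02,  4.27778217e-02,  1.56501196e-04]), 'position': array([0.23330234, 0.5792917 , 0.22145529]), 'ee_rot': array([-5.97684604e-01, -3.08405570e+00,  2.38890854e-03]), 'force': array([-0.04879807, -0.44241327,  0.2442285 ]), 'ft_torque': array([ 0.05452076,  0.04551233, -0.02545073]), 'gripper_force': 0.0, 'width': 1.0022363120049018} 0.019
top {'camera_matrix': array([[441.70886645,   0.        , 322.62594577],
       [  0.        , 441.70886645, 200.13609978],
       [  0.        ,   0.        ,   1.        ]]), 'D': array([-0.01958782,  0.        ,  0.        ,  0.        ,  0.        ]), 'rvec': array([ 2.17408994, -2.18652364,  0.06335927]), 'tvec': array([-0.06280545,  0.56593412,  1.33655383])}
scene {'camera_matrix': array([[406.50763568,   0.        , 325.73568168],
       [  0.        , 406.50763568, 199.28420716],
       [  0.        ,   0.        ,   1.        ]]), 'D': array([0.03386653, 0.        , 0.        , 0.        , 0.        ]), 'rvec': array([ 2.24429903, -0.69465477,  0.27702856]), 'tvec': array([-0.51441665,  0.24884385,  1.04463662])}
```

View pics/top0.png

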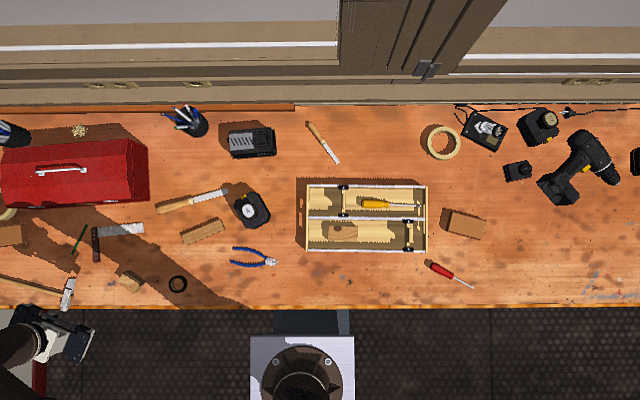

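View pics/scene0.png

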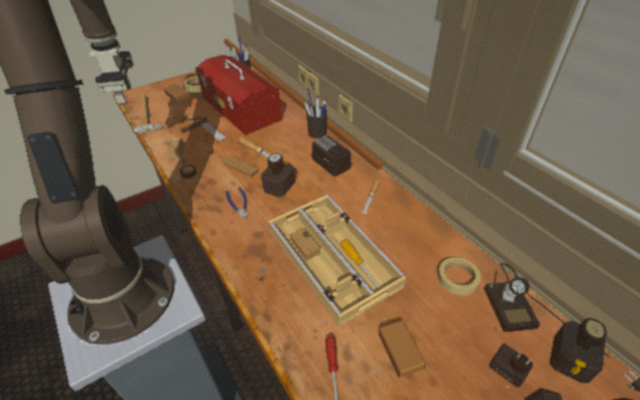

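The top view shows the tote at (306–427, 184–251). The short block is in the front lane at (342,229), and that lane's divider is at (408,235). The screwdriver is in the rear lane at (390,204), with its divider at (344,200). 
Chisel candidates are (192,200), about 74 px or 225 mm, and (322,142), about 51 px and too short; the saw/square at (118,231) is not a chisel. Long block candidates are (202,230), about 44 px; (130,281), too short; (465,223), which is the cork block; and (10,235), at the table's edge. I choose (192,200) and (202,230).

```bash
cat > h.py <<'E'
import numpy as np,cv2
from cell import sensors,optics,arm
def ray(px,z,c):
    K,D=c["camera_matrix"],c["D"];R=cv2.Rodrigues(c["rvec"])[0];t=np.array(c["tvec"]).ravel()
    u=cv2.undistortPoints(np.array(px,float).reshape(-1,1,2),K,D).reshape(-1,2)
    d=np.c_[u,np.ones(len(u))]@R; o=-R.T@t
    return o+d*((z-o[2])/d[:,2])[:,None]
def proj(P,c):
    return cv2.projectPoints(np.array(P,float).reshape(-1,1,3),c["rvec"],c["tvec"],c["camera_matrix"],c["D"])[0].reshape(-1,2)
E
python3 - <<'E'
from h import *
np.set_printoptions(precision=4,suppress=True)
c=optics.calibration("top");im=cv2.imread("pics/top0.png")
def P(n,px,z):print(n,z,ray(px,z,c)[:,:2].tolist() and np.round(ray(px,z,c)[:,:2],4).tolist())
P("tote corners",[(307,185),(427,185),(427,251),(307,251)],.048)
P("chisel handle end, blade end",[(156,211),(228,189)],.015)
P("small chisel",[(307,122),(338,163)],.01)
P("long block ends",[(181,239),(223,223)],.018)
P("tabs r,f",[(344,188),(409,222)],.082)
P("scrdr handle, shaft",[(362,203),(420,206)],.025)
P("battery",[(250,210)],.1);P("cutter",[(250,257)],.01)
cr=im[165:275,145:440];cv2.imwrite("pics/crop0.png",cv2.resize(cr,None,fx=2.7,fy=2.7,interpolation=cv2.INTER_CUBIC))
E
```

```text
tote corners 0.048 [[0.6096, -0.0195], [0.6073, -0.3805], [0.4099, -0.3762], [0.4118, -0.0189]]
chisel handle end, blade end 0.015 [[0.5353, 0.4502], [0.6022, 0.2268]]
small chisel 0.01 [[0.8119, -0.0183], [0.6816, -0.1143]]
long block ends 0.018 [[0.4486, 0.3697], [0.4971, 0.2405]]
tabs r,f 0.082 [[0.5965, -0.1296], [0.4958, -0.318]]
scrdr handle, shaft 0.025 [[0.5557, -0.1863], [0.5454, -0.3629]]
battery 0.1 [[0.5326, 0.143]]
cutter 0.01 [[0.3925, 0.1581]]
```

View pics/crop0.png

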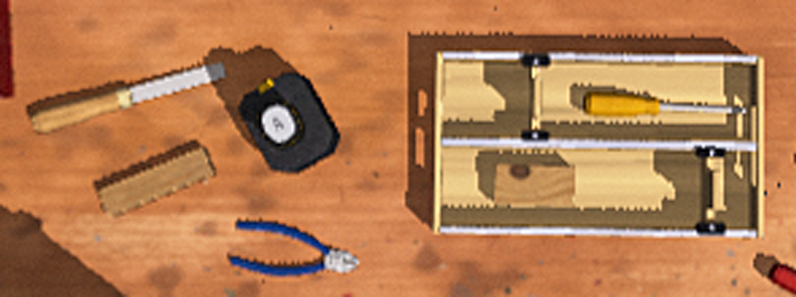

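The crop confirms the choice: the 225 mm chisel has its handle to the left, the long block lies below it, and the tote has tabs at crop (535,98) for the rear and (716,190) for the front. Going over the front tab first.

Request:
arm_command:
  deltas: [0,0,0.24,0.2,-0.2,0.05,91.8,0,0,0.24,0.2,-0.2,0.05,91.8,0,0,0.24,0.2,-0.2,0.05,91.8,0,0,0.24,0.2,-0.2,0.05,91.8,0,0,0.24,0.2,-0.2,0.05,91.8,0,0,0.24,0.25,-0.45,0.05,91.8,0,0,0.24,0.25,-0.45,0.05,91.8,0,0,0.24,0.25,-0.45,0.05,91.8,0,0,0.24,0.25,-0.45,0.05,91.8,0,0,0.24,0.25,-0.45,0.05,91.8,0,0,0.24,0.228,-0.9,0,91.8,0,0,0.24,0.228,-0.9,0,91.8,0,0,0.24,0.228,-0.9,0,91.8,0,0,0.24,0.228,-0.9,0,91.8,0,0,0.24,0.228,-0.9,0,91.8,0,0,0.24,0.228,-0.9,0,91.8,0,0,0.24,0.228,-0.9,0,91.8,0,0,0.24,0.228,-0.9,0,91.8,0,0,0.24,0.228,-0.9,0,91.8,0,0,0.24,0.228,-0.9,0,91.8]
  force: 30

```text
clock: 2.1
position: [0.4603, -0.3234, 0.2218]
ee_rot: [-0.012, -3.141, 0.001]
force: [1.0, -0.6, -0.4]
width: 0.995
gripper_force: 0.0
```

Run:
```python
from h import *
s=sensors.observe();print(s["clock"],s["position"],s["ee_rot"],s["joints"])
im=optics.get_image("wrist");c=optics.calibration("wrist");cv2.imwrite("pics/w1.png",im)
np.savez("w1.npz",**c)
t=optics.calibration("top")
print(ray([(410.5,235),(343.5,201)],.082,t))
print("pred px",proj([(.461,-.322,.082),(.559,-.128,.082)],c))
```

```text
2.1 [ 0.46032988 -0.32340401  0.22176764] [-1.23449292e-02 -3.14088840e+00  1.05353160e-03] [ 0.18871944  0.34504479  0.44057778  1.75554299 -0.16344206  1.07752528
  2.24721121]
[[ 0.4580241  -0.32169656  0.082     ]
 [ 0.55828301 -0.12780738  0.082     ]]
pred px [[331.19993811 188.05750338]
 [509.7626244  273.77315213]]
```

View pics/w1.png

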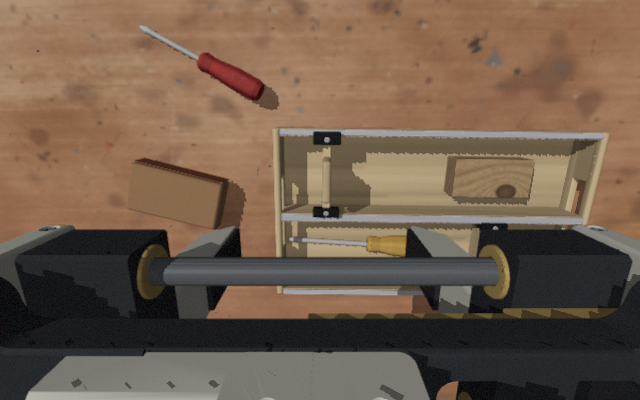

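The wrist view shows the front tab at (325,181), the wall top corners at (277,130) and (606,134), and the short block at (490,180).

Run:
```python
from h import *
c=dict(np.load("w1.npz"))
print("tab",ray([(325.5,157),(325.5,205)],.082,c))
print("corners",ray([(277,130),(606,134),(277,294)],.048,c))
print("block",ray([(447,157),(532,157),(447,196),(532,200)],.036,c))
print("scrdr handle end",ray([(405,243),(292,240)],.025,c))
```

```text
tab [[ 0.42955879 -0.32745394  0.082     ]
 [ 0.47878168 -0.32792506  0.082     ]]
corners [[ 0.40462868 -0.37901914  0.048     ]
 [ 0.41272365 -0.02668038  0.048     ]
 [ 0.60332892 -0.38910085  0.048     ]]
block [[ 0.43726425 -0.18987162  0.036     ]
 [ 0.4382955  -0.09379713  0.036     ]
 [ 0.48298189 -0.18562465  0.036     ]
 [ 0.48889372 -0.0854791   0.036     ]]
scrdr handle end [[ 0.54672963 -0.22823451  0.025     ]
 [ 0.54126248 -0.37047641  0.025     ]]
```

Request:
arm_command:
  deltas: [0,0,0,0,0,-0.05,45,0,0,0,0,0,-0.09,45,0,0,0,0,0,-0.12,45,0,0,0,0,0,-0.152,45,0,0,0,0,0,-0.152,45,0,0,0,0,0,-0.152,0,0,0,0,0,0,-0.152,0,0,0,0,0,0,-0.152,0,0,0,0,0,0,-0.152,0,0,0,0,0,0,-0.152,0]

```text
clock: 3.15
position: [0.4619, -0.3204, 0.071]
ee_rot: [0.009, 3.14, -0.001]
force: [0.3, -0.8, 0.4]
width: 0.178
gripper_force: 0.0
```

Request:
arm_command:
  deltas: [0,0,0,0,0,0,0,0,0,0,0,0,0,0,0,0,0,0,0,0,0,0,0,0,0,0.02,0,0,0,0,0,0,0.04,0,0,0,0,0,0,0.06,0,0,0,0,0,0,0.08,0,0,0,0,0,0,0.1,0,0,0,0,0,0,0.12,0,0,0,0,0,0,0.14,0,0,0,0,0,0,0.155,0,0,0,0,0,0,0.17,0,0,0,0,0,0,0.18,0,0,0,0,0,0,0.188,0,0,0,0,0,0,0.188,0,0,0,0,0,0,0.188,0,0]

```text
clock: 4.75
position: [0.4652, -0.1317, 0.0707]
ee_rot: [0.007, 3.135, -0.001]
force: [11.6, 2.0, -8.0]
width: 0.095
gripper_force: 30.0
```

Request:
arm_command:
  deltas: [0,0,0,0,0,0,45,0,0,0,0,0,0,45,0,0,0,0,0,0,45,0,0,0,0,0,0.05,45,0,0,0,0,0,0.1,45,0,0,0,0,0,0.15,45,0,0,-0.815,0.091,0.514,0.15,60,0,0,-0.815,0.091,0.514,0.15,60,0,0,-0.815,0.091,0.514,0.15,60,0,0,-0.815,0.091,0.514,0.15,60,0,0,-0.815,0.091,0.514,0.15,60,0,0,-0.815,0.091,0.514,0.15,60,0,0,-0.815,0.091,0.514,0.15,60,0,0,-0.815,0.091,0.514,0.15,60,0,0,-0.815,0.091,0.514,0.15,60,0,0,-0.815,0.091,0.514,0.15,60,0,0,-0.815,0.091,0.514,0.15,60,0,0,-0.815,0.091,0.514,0.15,60,0,0,-0.815,0.091,0.514,0.15,60]

```text
clock: 6.65
position: [0.5518, 0.3826, 0.2191]
ee_rot: [1.881, 2.516, -0.003]
force: [-0.2, -0.1, 0.4]
width: 0.651
gripper_force: 0.0
```

Run:
```python
from h import *
s=sensors.observe();print(s["clock"],s["position"],s["ee_rot"],s["joints"])
im=optics.get_image("wrist");c=optics.calibration("wrist");t=optics.get_image("top")
np.savez("w2.npz",**c)
cv2.imwrite("pics/w2.png",im); cv2.imwrite("pics/t2.png",t)
cr=cv2.resize(t[170:265,290:440],(640,405),interpolation=cv2.INTER_CUBIC)
cv2.imwrite("pics/w2j.png",cv2.resize(np.vstack([im,cr[:340]]),None,fx=.8,fy=.8))
```

```text
6.65 [0.55180438 0.38261461 0.21906797] [ 1.88100428  2.51610532 -0.00320706] [-0.98930503  0.54197397  0.48786022  1.47733898 -0.26263495  1.18956434
 -0.17558523]
```

View pics/w2j.png

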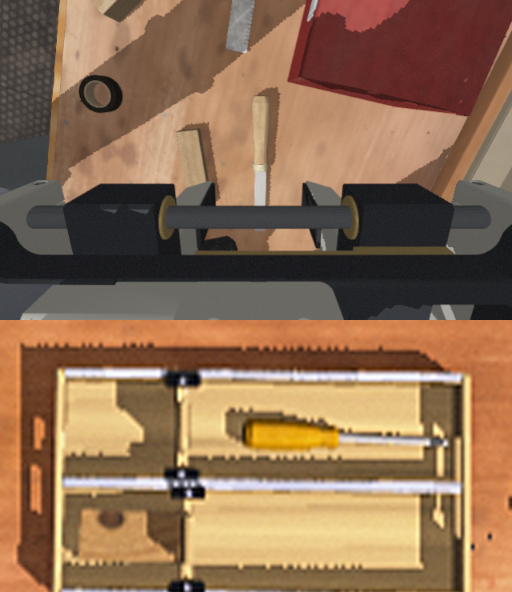

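The wrist view shows the chisel handle end at full-scale pixel (326,120) and the ferrule at (326,208). The long block's top runs from (232,161) to about (245,230), and the toolbox's lower edge from (362,100) to (584,144). The top view shows the front divider moved, with the short block left of it.

Run:
```python
from h import *
np.set_printoptions(precision=4,suppress=True)
c=dict(np.load("w2.npz"))
im=cv2.imread("pics/w2.png");hsv=cv2.cvtColor(im,cv2.COLOR_BGR2HSV)
for r in(125,140,160,180,195): print(r,[tuple(hsv[r,x]) for x in range(308,346,6)])
print("chisel end, ferrule, blade tip",ray([(326,120),(326,208)],.0135,c))
print("block", ray([(222,164),(247,162),(232,161)],.018,c))
print("toolbox base?",ray([(362,100),(584,144)],0,c),ray([(362,100),(584,144)],.03,c))
print("tool y",cv2.Rodrigues(sensors.observe()["ee_rot"])[0][:,1])
t=optics.calibration("top")
for z in(0,.05,.1,.15): print(z,ray([(148,145),(148,200),(130,205)],z,t)[:,:2])
```

```text
125 [(np.uint8(13), np.uint8(106), np.uint8(187)), (np.uint8(13), np.uint8(105), np.uint8(179)), (np.uint8(17), np.uint8(92), np.uint8(192)), (np.uint8(17), np.uint8(90), np.uint8(190)), (np.uint8(17), np.uint8(94), np.uint8(154)), (np.uint8(13), np.uint8(123), np.uint8(118)), (np.uint8(13), np.uint8(123), np.uint8(116))]
140 [(np.uint8(13), np.uint8(104), np.uint8(181)), (np.uint8(13), np.uint8(106), np.uint8(175)), (np.uint8(18), np.uint8(86), np.uint8(208)), (np.uint8(17), np.uint8(88), np.uint8(199)), (np.uint8(17), np.uint8(90), np.uint8(175)), (np.uint8(12), np.uint8(115), np.uint8(120)), (np.uint8(13), np.uint8(116), np.uint8(125))]
160 [(np.uint8(13), np.uint8(108), np.uint8(182)), (np.uint8(13), np.uint8(109), np.uint8(192)), (np.uint8(16), np.uint8(89), np.uint8(200)), (np.uint8(17), np.uint8(85), np.uint8(194)), (np.uint8(16), np.uint8(99), np.uint8(160)), (np.uint8(13), np.uint8(123), np.uint8(120)), (np.uint8(13), np.uint8(119), np.uint8(118))]
180 [(np.uint8(14), np.uint8(105), np.uint8(196)), (np.uint8(14), np.uint8(107), np.uint8(201)), (np.uint8(18), np.uint8(81), np
[... 347 characters left out ...]
(16), np.uint8(93), np.uint8(192)), (np.uint8(16), np.uint8(95), np.uint8(142)), (np.uint8(13), np.uint8(122), np.uint8(123)), (np.uint8(13), np.uint8(115), np.uint8(175))]
chisel end, ferrule, blade tip [[0.5382 0.4417 0.0135]
 [0.5687 0.339  0.0135]]
block [[0.4336 0.358  0.018 ]
 [0.4617 0.3687 0.018 ]
 [0.4443 0.3649 0.018 ]]
toolbox base? [[0.5729 0.4756 0.    ]
 [0.8517 0.5038 0.    ]] [[0.5697 0.4734 0.03  ]
 [0.8266 0.4994 0.03  ]]
tool y [ 0.9602  0.2792 -0.0005]
0 [[0.7453 0.4863]
 [0.5707 0.4822]
 [0.5553 0.539 ]]
0.05 [[0.7353 0.4656]
 [0.5671 0.4617]
 [0.5522 0.5164]]
0.1 [[0.7253 0.4449]
 [0.5634 0.4411]
 [0.5492 0.4938]]
0.15 [[0.7153 0.4242]
 [0.5598 0.4206]
 [0.5461 0.4711]]
```

Request:
arm_command:
  deltas: [0,0,0,0.005,-0.004,-0.05,60,0,0,0,0.005,-0.004,-0.1,60,0,0,0,0.005,-0.004,-0.14,60,0,0,0,0.005,-0.004,-0.17,60,0,0,0,0.005,-0.004,-0.185,60,0,0,0,0.005,-0.004,-0.195,60,0,0,0,0.005,-0.004,-0.195,60,0,0,0,0.005,-0.004,-0.195,0,0,0,0,0.005,-0.004,-0.195,0,0,0,0,0.005,-0.004,-0.195,0,0,0,0,0.005,-0.004,-0.195,0,0,0,0,0.005,-0.004,-0.195,0,0,0,0,0.005,-0.004,-0.195,0,0,0,0,0.005,-0.004,-0.195,0,0,0,0,0.005,-0.004,-0.195,0]
  force: 35

```text
clock: 8.25
position: [0.5575, 0.3777, 0.0252]
ee_rot: [1.884, 2.514, -0.0]
force: [-0.5, -0.8, -0.4]
width: 0.025
gripper_force: 0.0
```

Run:
```python
from h import *
s=sensors.observe();print(s["clock"],s["position"],s["width"],s["gripper_force"])
im=optics.get_image("wrist");t=optics.get_image("scene");p=optics.get_image("top")
np.savez("w3.npz",**optics.calibration("wrist"))
cv2.imwrite("pics/w3.png",im); cv2.imwrite("pics/s3.png",t); cv2.imwrite("pics/t3.png",p)
f=lambda a:cv2.resize(a,(400,300),interpolation=cv2.INTER_CUBIC)
cv2.imwrite("pics/j3.png",np.vstack([np.hstack([f(im),f(t[110:230,180:340])]),np.hstack([f(p[150:255,130:270]),f(t)])]))
```

```text
8.25 [0.55746242 0.3777227  0.02517606] 0.0245485252656178 0.0
```

View pics/j3.png

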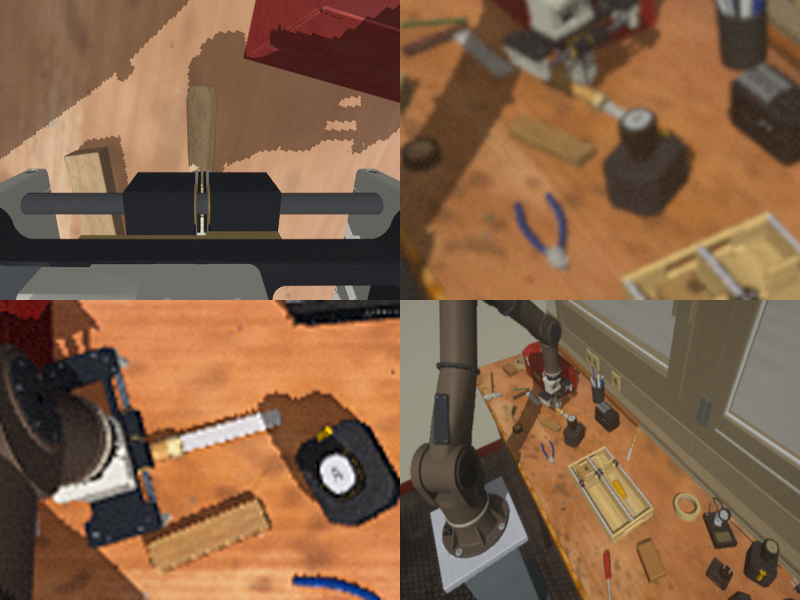

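The fingers read shut with no grip force. The chisel still lies in place: handle end at wrist panel (201,87), blade tip at top panel (275,415). I'll check the geometry numerically before trying again.

Run:
```python
from h import *
np.set_printoptions(precision=4,suppress=True)
c=dict(np.load("w3.npz"));s=sensors.observe()
R=cv2.Rodrigues(s["ee_rot"])[0];p=s["position"]
print("TCP,tip px",proj([p,p+.019*R[:,2],p-.02*R[:,2]],c))
o=-cv2.Rodrigues(c["rvec"])[0].T@c["tvec"].ravel();print("cam in tool",R.T@(o-p))
print("handle end",ray([(322,116)],.0135,c),ray([(322,116)],.027,c))
e=np.array([.538,.442,.0135]);d=np.array([.285,-.958,0])
print("pred chisel px",proj([e,e+.05*d,e+.067*d,e+.11*d],c))
t=optics.calibration("top");print("TCP in top",proj([p],t))
a=cv2.imread("pics/top0.png").astype(int);b=cv2.imread("pics/t3.png").astype(int)
print("blade change",np.abs(a-b)[186:204,200:230].sum(2).mean())
```

```text
TCP,tip px [[322.8425 240.6336]
 [322.8274 228.5731]
 [322.8622 256.4087]]
cam in tool [ 0.0696 -0.0002 -0.1619]
handle end [[0.5377 0.4433 0.0135]] [[0.5377 0.4434 0.027 ]]
pred chisel px [[321.8438 118.441 ]
 [322.1798 205.7451]
 [322.2834 232.6376]
 [322.5246 295.2271]]
TCP in top [[178.2315 203.5138]]
blade change 20.711111111111112
```

Run:
```python
from h import *
im=cv2.imread("pics/w3.png")[100:330,240:400];t=cv2.imread("pics/s3.png")[110:175,220:300]
cv2.imwrite("pics/z3.png",np.hstack([cv2.resize(im,(400,575),interpolation=cv2.INTER_CUBIC),cv2.resize(t,(400,575*1),interpolation=cv2.INTER_CUBIC)]))
```

```text
(no output)
```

View pics/z3.png

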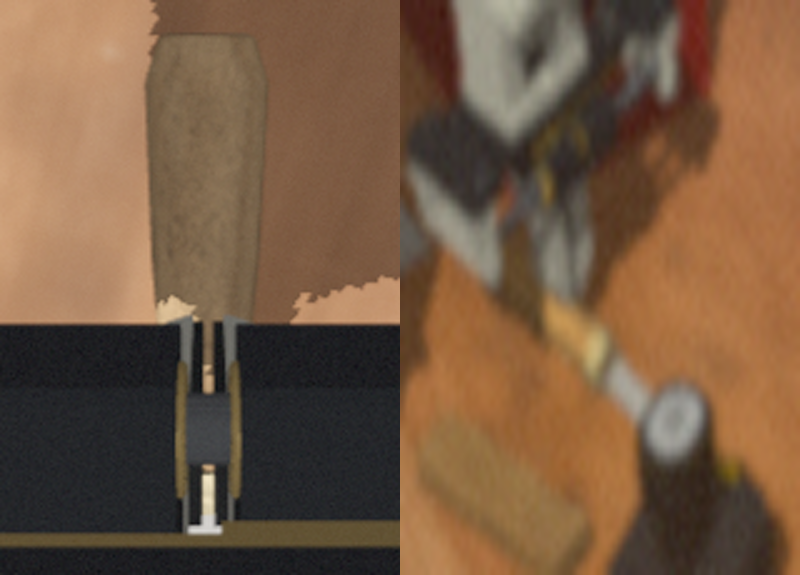

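Request:
arm_command:
  deltas: [0,0,0,0,0,0,60,0,0,0,0,0,0,60,0,0,0,0,0,0,60,0,0,0,0,0,0,60,0,0,0,0,0,0,60,0,0,0,0,0,0,60,0,0,0,0,0,0,60,0,0,0,0,0,0,60]

```text
clock: 9.2
position: [0.5575, 0.3777, 0.0252]
ee_rot: [1.884, 2.514, 0.0]
force: [-1.3, 0.6, 0.0]
width: 0.635
gripper_force: 0.0
```

Run:
```python
from h import *
s=sensors.observe();print(s["clock"],s["position"],s["width"],s["gripper_force"],s["force"])
im=optics.get_image("wrist");t=optics.get_image("scene")
cv2.imwrite("pics/w4.png",im);cv2.imwrite("pics/s4.png",t)
cv2.imwrite("pics/j4.png",np.hstack([cv2.resize(im[80:360,150:500],(440,352)),cv2.resize(t[110:174,225:290],(355,352),interpolation=cv2.INTER_CUBIC)]))
```

```text
9.2 [0.55747032 0.37774581 0.02524792] 0.6351020798178395 0.0 [-1.3153115   0.57082348  0.00639442]
```

View pics/j4.png

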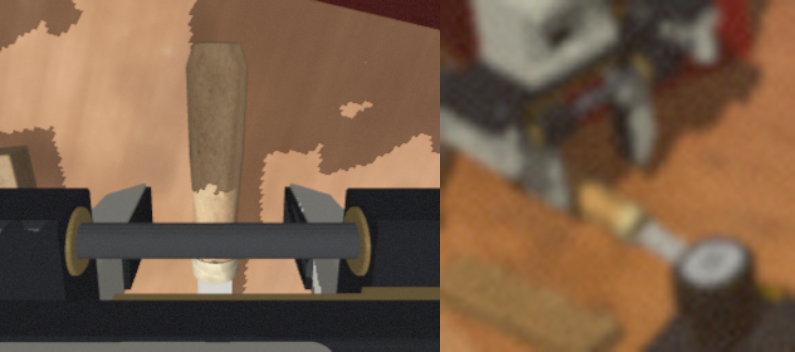

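Run:
```python
from h import *
s=sensors.observe();R=cv2.Rodrigues(s["ee_rot"])[0];p=s["position"];c=optics.calibration("scene")
e=np.array([.538,.442,.0135]);d=np.array([.285,-.958,0])
T=[p+.019*R[:,2]+k*R[:,1] for k in(-.029,-.048,.029,.048)]+[e,e+.067*d,e+.11*d]
q=proj(T,c);print(np.round((q-[225,110])*[355/65,5.5]))
for z in (0.006,.02,.04): print(z,np.round((proj([ [T[0][0],T[0][1],z],[T[2][0],T[2][1],z]],c)-[225,110])*[355/65,5.5]))
```

```text
[[124. 226.]
 [103. 240.]
 [188. 185.]
 [208. 172.]
 [ 86. 160.]
 [154. 197.]
 [199. 221.]]
0.006 [[124. 227.]
 [188. 186.]]
0.02 [[121. 209.]
 [185. 169.]]
0.04 [[116. 184.]
 [181. 144.]]
```

Request:
arm_command:
  deltas: [0,0,0,0,0,-0.002,60,0,0,0,0,0,-0.004,60,0,0,0,0,0,-0.006,60,0,0,0,0,0,-0.008,60,0,0,0,0,0,-0.008,60]

```text
clock: 9.8
position: [0.5572, 0.3776, 0.0168]
ee_rot: [-1.884, -2.514, 0.001]
force: [0.9, -1.2, 0.7]
width: 0.651
gripper_force: 0.0
```

No contact, though the tips should already be at −2 mm, so the tool is really higher than it reads. I'll go on down until it touches.

Request:
arm_command:
  deltas: [0,0,0,0,0,-0.002,60,0,0,0,0,0,-0.004,60,0,0,0,0,0,-0.006,60,0,0,0,0,0,-0.008,60,0,0,0,0,0,-0.008,60]

```text
clock: 10.3
position: [0.5573, 0.3776, 0.0088]
ee_rot: [-1.884, -2.514, 0.001]
force: [-0.1, -0.7, -0.0]
width: 0.654
gripper_force: 0.0
```

Request:
arm_command:
  deltas: [0,0,0,0,0,0,0,0,0,0,0,0,0,0,0,0,0,0,0,0,0,0,0,0,0,0,0,0,0,0,0,0,0,0,0,0,0,0,0,0,0,0,0,0,0,0,0,0,0]

```text
clock: 11.0
position: [0.5574, 0.3777, 0.0093]
ee_rot: [-1.884, -2.514, 0.0]
force: [-0.4, -0.8, 0.3]
width: 0.253
gripper_force: 35.0
```

Request:
arm_command:
  deltas: [0,0,0,0,0,0,45,0,0,0,0,0,0,45,0,0,0,0,0,0,45,0,0,0,0,0,-0.002,45,0,0,0,0,0,-0.004,45,0,0,0,0,0,-0.006,45,0,0,0,0,0,-0.006,45]

```text
clock: 11.7
position: [0.5572, 0.3776, 0.0028]
ee_rot: [-1.884, -2.514, 0.001]
force: [-0.1, -1.0, 0.2]
width: 0.489
gripper_force: 0.0
```

Request:
arm_command:
  deltas: [0,0,0,0,0,-0.002,45,0,0,0,0,0,-0.004,45,0,0,0,0,0,-0.006,45,0,0,0,0,0,-0.006,45]

```text
clock: 12.1
position: [0.5573, 0.3777, -0.0032]
ee_rot: [-1.884, -2.514, 0.001]
force: [-0.7, -1.3, 0.3]
width: 0.489
gripper_force: 0.0
```

Request:
arm_command:
  deltas: [0,0,0,0,0,-0.002,45,0,0,0,0,0,-0.003,45,0,0,0,0,0,-0.003,0,0,0,0,0,0,-0.003,0,0,0,0,0,0,-0.003,0,0,0,0,0,0,-0.003,0,0,0,0,0,0,-0.003,0,0,0,0,0,0,-0.003,0]

```text
clock: 12.9
position: [0.5582, 0.3784, -0.0041]
ee_rot: [1.884, 2.514, 0.003]
force: [-3.6, -0.6, 12.7]
width: 0.264
gripper_force: 36.7
```

Gripped, with the tips touching the bench at a reading of about −0.005, so the tip height is the reading + 5 mm. Lifting slowly.

Request:
arm_command:
  deltas: [0,0,0,0,0,0.005,0,0,0,0,0,0,0.015,0,0,0,0,0,0,0.03,0,0,0,0,0,0,0.055,0,0,0,0,0,0,0.085,0,0,0,0,0,0,0.12,0,0,0,0,0,0,0.155,0,0,0,0,0,0,0.19,0,0,0,0,0,0,0.2,0,0,0,0,0,0,0.2,0]
  force: 45

```text
clock: 13.9
position: [0.5584, 0.3781, 0.1965]
ee_rot: [1.883, 2.513, 0.006]
force: [0.3, 0.4, -2.3]
width: 0.258
gripper_force: 45.0
```

Run:
```python
from h import *
np.set_printoptions(precision=4,suppress=True)
s=sensors.observe();print(s["clock"],s["position"],s["width"],s["gripper_force"],s["force"])
im=optics.get_image("wrist");cv2.imwrite("pics/w5.png",im);t=optics.calibration("top")
p=cv2.imread("pics/t3.png")
cv2.imwrite("pics/j5.png",np.vstack([cv2.resize(im[60:340],(800,350)),cv2.resize(p[215:255,300:432],(800,242),interpolation=cv2.INTER_CUBIC)]))
```

```text
13.9 [0.5584 0.3781 0.1965] 0.2582498803292608 44.95811780827353 [ 0.2753  0.3975 -2.2908]
```

View pics/j5.png

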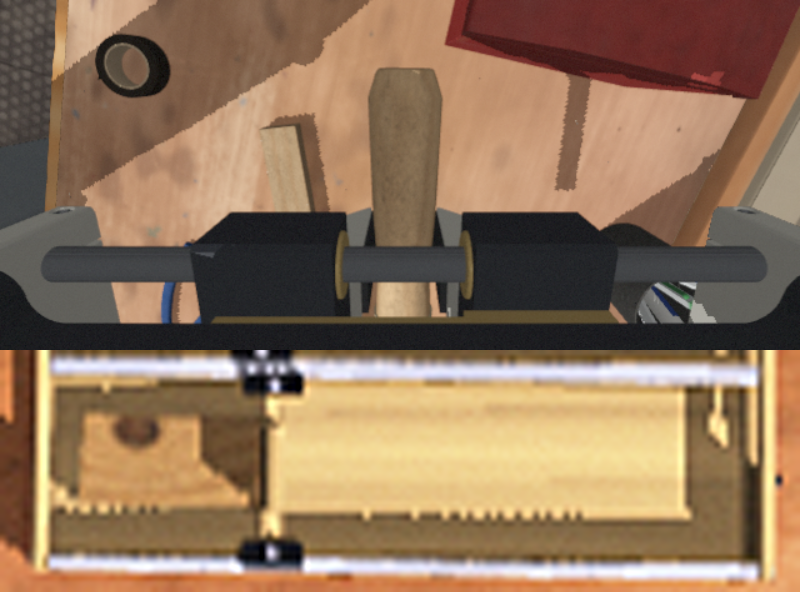

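The chisel is level in the grip, with its handle end at panel (405,68). In the lower panel the tote's inner ends are at x = 50 and 757, with the divider at 268. Moving over the front lane.

Request:
arm_command:
  deltas: [0,0,-0.188,-0.097,-0.588,0.01,0,0,0,-0.188,-0.097,-0.588,0.01,0,0,0,-0.188,-0.097,-0.588,0.01,0,0,0,-0.188,-0.097,-0.588,0.01,0,0,0,-0.188,-0.097,-0.588,0.01,0,0,0,-0.188,-0.097,-0.588,0.01,0,0,0,-0.188,-0.097,-0.588,0.01,0,0,0,-0.188,-0.097,-0.588,0.01,0,0,0,-0.188,-0.097,-0.588,0.01,0,0,0,-0.188,-0.097,-0.588,0.01,0,0,0,-0.188,-0.097,-0.588,0.01,0,0,0,-0.188,-0.097,-0.588,0.01,0,0,0,-0.188,-0.097,-0.588,0.01,0,0,0,-0.188,-0.097,-0.588,-0.04,0,0,0,-0.188,-0.097,-0.588,-0.08,0,0,0,-0.188,-0.097,-0.588,-0.11,0,0,0,-0.188,-0.097,-0.588,-0.12,0,0,0,-0.188,-0.097,-0.588,-0.12,0,0,0,-0.188,-0.097,-0.588,-0.12,0]

```text
clock: 15.85
position: [0.4608, -0.2105, 0.0749]
ee_rot: [2.233, 2.209, -0.0]
force: [0.5, 0.3, -1.4]
width: 0.26
gripper_force: 45.0
```

Run:
```python
from h import *
np.set_printoptions(precision=4,suppress=True,linewidth=200)
s=sensors.observe();print(s["clock"],s["position"],s["ee_rot"],s["width"],s["gripper_force"],s["force"])
im=optics.get_image("top");cv2.imwrite("pics/t6.png",im);cv2.imwrite("pics/w6.png",optics.get_image("wrist"))
np.savez("w6.npz",**optics.calibration("wrist"))
t=optics.calibration("top");p=s["position"]
z=s["position"][2]+.004+.013
print("pred tip,end px", proj([[p[0],p[1]-.158,z],[p[0],p[1]+.067,z]],t))
b=cv2.imread("pics/t3.png").astype(int);d=np.abs(im.astype(int)-b).sum(2)
for r in range(226,242,2): print(r,d[r,398:436])
```

```text
15.85 [ 0.4608 -0.2105  0.0749] [ 2.2329  2.2091 -0.    ] 0.26029216457052573 44.958142816904 [ 0.4627  0.3354 -1.3973]
pred tip,end px [[427.3506 233.9637]
 [349.3415 234.4057]]
226 [328 323 330 341 346 354 350 372 366 366 368 390 408 467 308   6  47  36  39  20  30  45  24  17   8  28  25  30  23  22  21  22  39  18  23  29  19  35]
228 [352 346 359 350 354 369 372 386 372 393 401 411 414 433 460 169 167 157 176 134  24  38  24  19   5  21  18  49   8  36  37  30  34  35  18  19  23  35]
230 [367 366 373 361 373 366 398 373 389 396 389 411 414 423 465 156 200 260 259 170 161 267  22  52  16  29  23  24  20  24  39  33  25  13  37  23  24  39]
232 [377 380 383 387 392 386 402 395 391 411 394 405 412 425 444 140 288 263 166 147 156 177 229 195  99 233  83 304  13  13  33  20  24  22  28  23  29  35]
234 [386 359 361 357 379 366 357 370 400 385 388 405 371 523 580 208 208 110 121 126 128 141 162 204 176 273 558 480  29  19  20  22  19  25  32  19  40  29]
236 [387 380 363 333 309 313 303 382 338 324 379 367 454 500 566 129  74 116 108  95  82 117 108 162  36 557 611 469  20  12  39  29  16  44  15  34  11  19]
238 [383 370 381 401 374 334 469 360 360 468 465 484 493 516 445  75  82  96 105 101  99  92 131 102 226 350 341 267  12  22   6   9  32  37  11  29  33  17]
240 [375 350 336 355 348 358 375 425 470 479 513 535 489 379 411  92  78  99 126 111 106 134  90  24  14  17  12  22  23  26  23  21  14  25  16  17  31  26]
```

The tip is about 6 mm from the end wall and the handle end about 5 mm from the divider. Lowering.

Request:
arm_command:
  deltas: [0,0,0,0,0,-0.015,0,0,0,0,0,0,-0.03,0,0,0,0,0,0,-0.042,0,0,0,0,0,0,-0.052,0,0,0,0,0,0,-0.059,0,0,0,0,0,0,-0.064,0,0,0,0,0,0,-0.067,0,0,0,0,0,0,-0.067,0]

```text
clock: 16.75
position: [0.4604, -0.2103, 0.0071]
ee_rot: [-2.233, -2.209, 0.0]
force: [-0.5, 0.9, -1.4]
width: 0.259
gripper_force: 45.0
```

Request:
arm_command:
  deltas: [0,0,0,0,0,-0.002,0,0,0,0,0,0,-0.004,0,0,0,0,0,0,-0.004,0]

```text
clock: 17.05
position: [0.4608, -0.2104, 0.0038]
ee_rot: [2.233, 2.209, 0.001]
force: [-1.5, 0.6, 6.5]
width: 0.254
gripper_force: 49.2
```

Request:
arm_command:
  deltas: [0,0,0,0,0,0,34,0,0,0,0,0,0,34,0,0,0,0,0,0,34,0,0,0,0,0,0,34,0,0,0,0,0,0.02,34,0,0,0,0,0,0.06,34,0,0,0,0,0,0.1,34,0,0,0,0,0,0.15,45,0,0,1,0.0985,0.0805,0.15,45,0,0,1,0.0985,0.0805,0.15,45,0,0,1,0.0985,0.0805,0.15,45,0,0,1,0.0985,0.0805,0.15,45,0,0,1,0.0985,0.0805,0.15,45,0,0,1,0.0985,0.0805,0.15,45,0,0,1,0.0985,0.0805,0.15,45,0,0,1,0.0985,0.0805,0.15,45,0,0,1,0.0985,0.0805,0.15,45,0,0,1,0.0985,0.0805,0.15,45,0,0,1,0.0985,0.0805,0.15,45,0,0,1,0.0985,0.0805,0.15,45]

```text
clock: 19.05
position: [0.5582, -0.1299, 0.1528]
ee_rot: [-0.016, -3.14, -0.0]
force: [0.9, 0.3, -0.3]
width: 0.494
gripper_force: 0.0
```

Request:
arm_command:
  deltas: [0,0,0,0,0,-0.04,45,0,0,0,0,0,-0.07,45,0,0,0,0,0,-0.096,45,0,0,0,0,0,-0.096,45,0,0,0,0,0,-0.096,0,0,0,0,0,0,-0.096,0,0,0,0,0,0,-0.096,0,0,0,0,0,0,-0.096,0,0,0,0,0,0,-0.096,0,0,0,0,0,0,-0.096,0,0,0,0,0,0,-0.096,0,0,0,0,0,0,-0.096,0]
  force: 30

```text
clock: 20.25
position: [0.5595, -0.1295, 0.0579]
ee_rot: [0.017, 3.14, 0.001]
force: [-0.5, 1.9, 5.9]
width: 0.096
gripper_force: 30.0
```

Request:
arm_command:
  deltas: [0,0,0,0,-0.01,0,0,0,0,0,0,-0.02,0,0,0,0,0,0,-0.03,0,0,0,0,0,0,-0.038,0,0,0,0,0,0,-0.042,0,0,0,0,0,0,-0.042,0,0,0,0,0,0,-0.042,0,0]

```text
clock: 20.95
position: [0.5586, -0.173, 0.0579]
ee_rot: [0.019, 3.142, -0.001]
force: [-3.2, -2.6, 7.8]
width: 0.101
gripper_force: 30.0
```

Request:
arm_command:
  deltas: [0,0,0,0,0,0,45,0,0,0,0,0,0,45,0,0,0,0,0,0,45,0,0,0,0,0,0.05,45,0,0,0,0,0,0.1,45,0,0,0,0,0,0.15,45,0,0,-0.77,-0.08,0.41,0.15,60,0,0,-0.77,-0.08,0.41,0.15,60,0,0,-0.77,-0.08,0.41,0.15,60,0,0,-0.77,-0.08,0.41,0.15,60,0,0,-0.77,-0.08,0.41,0.15,60,0,0,-0.77,-0.08,0.41,0.15,60,0,0,-0.77,-0.08,0.41,0.15,60,0,0,-0.77,-0.08,0.41,0.15,60,0,0,-0.77,-0.08,0.41,0.15,60,0,0,-0.77,-0.08,0.41,0.15,60,0,0,-0.77,-0.08,0.41,0.15,60]

```text
clock: 22.65
position: [0.4782, 0.2399, 0.2069]
ee_rot: [-1.794, -2.579, 0.001]
force: [0.6, -0.5, 0.3]
width: 0.655
gripper_force: 0.0
```

Run:
```python
from h import *
np.set_printoptions(precision=4,suppress=True,linewidth=200)
s=sensors.observe();print(s["clock"],s["position"],s["ee_rot"],s["width"])
R=cv2.Rodrigues(s["ee_rot"])[0];a=np.degrees(np.arctan2(R[1,1],R[0,1]));print("tool y heading",a)
im=optics.get_image("wrist");c=optics.calibration("wrist");cv2.imwrite("pics/w7.png",im);np.savez("w7.npz",**c)
print("pred block px",proj([[.473,.305,.018],[.4486,.3697,.018],[.4971,.2405,.018]],c))
t=optics.get_image("top");cv2.imwrite("pics/t7.png",t)
hsv=cv2.cvtColor(im,cv2.COLOR_BGR2HSV)
m=cv2.inRange(hsv,(15,40,90),(24,110,255));m=cv2.morphologyEx(m,cv2.MORPH_OPEN,np.ones((5,5)))
for k in cv2.findContours(m,0,2)[0]:
    if cv2.contourArea(k)>800: r=cv2.minAreaRect(k);print(np.round(r[0]),np.round(r[1]),round(r[2],1),ray(cv2.boxPoints(r),.018,c)[:,:2].round(3).tolist())
```

```text
22.65 [0.4782 0.2399 0.2069] [-1.7936 -2.5791  0.0009] 0.6545923372380438
tool y heading 20.368061180339424
pred block px [[338.8731 118.2552]
 [339.3345  50.3027]
 [338.2756 179.1575]]
[334. 117.] [120.  31.] 90.0 [[0.431, 0.356], [0.461, 0.368], [0.509, 0.248], [0.475, 0.235]]
```

Request:
arm_command:
  deltas: [0,0,0,-0.0145,0.076,-0.03,60,0,0,0,-0.0145,0.076,-0.06,60,0,0,0,-0.0145,0.076,-0.1,60,0,0,0,-0.0145,0.076,-0.15,60,0,0,0,-0.0145,0.076,-0.185,60,0,0,0,-0.0145,0.076,-0.2,60,0,0,0,-0.0145,0.076,-0.207,60,0,0,0,-0.0145,0.076,-0.209,60,0,0,0,-0.0145,0.076,-0.209,60,0,0,0,-0.0145,0.076,-0.209,0,0,0,0,-0.0145,0.076,-0.209,0,0,0,0,-0.0145,0.076,-0.209,0,0,0,0,-0.0145,0.076,-0.209,0,0,0,0,-0.0145,0.076,-0.209,0,0,0,0,-0.0145,0.076,-0.209,0,0,0,0,-0.0145,0.076,-0.209,0]
  force: 40

```text
clock: 24.35
position: [0.4646, 0.3146, -0.0013]
ee_rot: [1.8, 2.575, 0.001]
force: [-0.7, -0.5, 6.2]
width: 0.366
gripper_force: 39.6
```

Request:
arm_command:
  deltas: [0,0,0,0,0,0.01,0,0,0,0,0,0,0.03,0,0,0,0,0,0,0.07,0,0,0,0,0,0,0.12,0,0,0,0,0,0,0.17,0,0,0,0,0,0,0.21,0,0,0,-0.23,0.0955,-0.397,0.21,0,0,0,-0.23,0.0955,-0.397,0.21,0,0,0,-0.23,0.0955,-0.397,0.21,0,0,0,-0.23,0.0955,-0.397,0.21,0,0,0,-0.23,0.0955,-0.397,0.21,0,0,0,-0.23,0.0955,-0.397,0.21,0,0,0,-0.23,0.0955,-0.397,0.21,0,0,0,-0.23,0.0955,-0.397,0.21,0,0,0,-0.23,0.0955,-0.397,0.21,0,0,0,-0.23,0.0955,-0.397,0.15,0,0,0,-0.23,0.0955,-0.397,0.1,0,0,0,-0.23,0.0955,-0.397,0.075,0,0,0,-0.23,0.0955,-0.397,0.075,0,0,0,-0.23,0.0955,-0.397,0.075,0]

```text
clock: 26.35
position: [0.56, -0.0827, 0.0741]
ee_rot: [-2.233, -2.209, 0.001]
force: [0.8, -0.5, 0.6]
width: 0.37
gripper_force: 39.6
```

Run:
```python
from h import *
np.set_printoptions(precision=4,suppress=True,linewidth=200)
s=sensors.observe();print(s["clock"],s["position"],s["ee_rot"],s["width"],s["gripper_force"])
p=s["position"];im=optics.get_image("wrist");c=optics.calibration("wrist")
t7=cv2.imread("pics/t7.png");t=optics.get_image("top");cv2.imwrite("pics/t8.png",t);cv2.imwrite("pics/w8.png",im)
z=p[2]+.02
print("pred block far end corners px",proj([[p[0]-.017,p[1]+.0516,z],[p[0]+.017,p[1]+.0516,z],[p[0],p[1]-.078,z]],c))
print("wall inner px",proj([[.56,-.024,.048],[.56,-.1725,.082]],c))
cv2.imwrite("pics/j8.png",np.hstack([cv2.resize(im[60:360,160:480],(400,375)),cv2.resize(t7[170:264,296:440],(400,375*1),interpolation=cv2.INTER_CUBIC)]))
```

```text
26.35 [ 0.56   -0.0827  0.0741] [-2.233  -2.2093  0.0007] 0.369633610178523 39.60308253765106
pred block far end corners px [[282.8681 153.8682]
 [356.0269 153.1617]
 [322.2002 379.2369]]
wall inner px [[319.8607 132.1891]
 [322.3158 378.3947]]
```

View pics/j8.png

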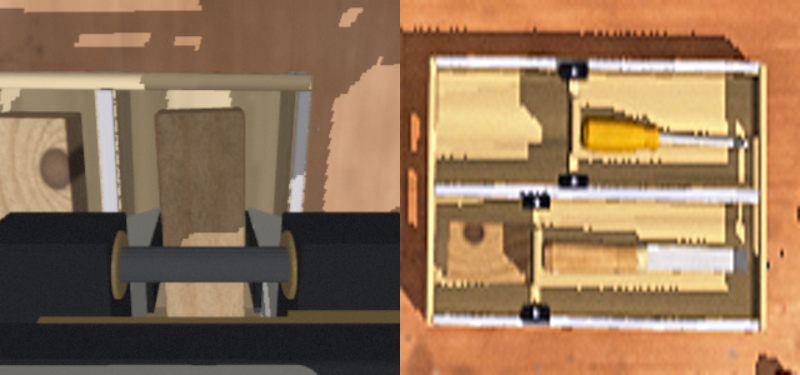

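The chisel lies in the front lane and the rear divider stands just left of the screwdriver. The held block's end is at panel row 108 and the wall's inner edge at row 88, so there is clearance. Lowering with 2 mm towards −y.

Request:
arm_command:
  deltas: [0,0,0,0,-0.002,-0.015,0,0,0,0,0,-0.002,-0.03,0,0,0,0,0,-0.002,-0.042,0,0,0,0,0,-0.002,-0.052,0,0,0,0,0,-0.002,-0.059,0,0,0,0,0,-0.002,-0.064,0,0,0,0,0,-0.002,-0.067,0,0,0,0,0,-0.002,-0.069,0,0,0,0,0,-0.002,-0.069,0]

```text
clock: 27.35
position: [0.5599, -0.0847, 0.0064]
ee_rot: [-2.233, -2.209, -0.002]
force: [-9.3, 1.6, 28.6]
width: 0.367
gripper_force: 39.9
```

Request:
arm_command:
  deltas: [0,0,0,0,0,0.001,0,0,0,0,0,0,0.001,40,0,0,0,0,0,0.001,40,0,0,0,0,0,0.001,40,0,0,0,0,0,0.001,40]

```text
clock: 27.85
position: [0.56, -0.0847, 0.0051]
ee_rot: [2.233, 2.21, -0.0]
force: [-0.5, 0.3, -0.3]
width: 0.437
gripper_force: 0.0
```

Released with no force left. Withdrawing upwards, then clear to the side.

Request:
arm_command:
  deltas: [0,0,0,0,0,0.015,40,0,0,0,0,0,0.04,40,0,0,0,0,0,0.09,40,0,0,0,0,0,0.14,40,0,0,0,0,0,0.19,40,0,0,0,0,0,0.24,40,0,0,0,-0.08,0.2,0.24,40,0,0,0,-0.08,0.2,0.24,40,0,0,0,-0.08,0.35,0.24,40,0,0,0,-0.08,0.35,0.24,40,0,0,0,-0.08,0.35,0.24,40,0,0,0,-0.08,0.35,0.24,40,0,0,0,-0.08,0.35,0.24,40,0,0,0,-0.08,0.35,0.24,40]

```text
clock: 29.25
position: [0.4776, 0.2719, 0.2458]
ee_rot: [-2.223, -2.217, -0.002]
force: [-0.2, -0.8, -0.7]
width: 0.434
gripper_force: 0.0
```

Run:
```python
from h import *
np.set_printoptions(precision=4,suppress=True,linewidth=200)
s=sensors.observe();print(s["clock"],s["position"],s["force"])
im=optics.get_image("top");cv2.imwrite("pics/t9.png",im);a=cv2.imread("pics/t7.png")
c=optics.calibration("top")
P=lambda px,z:ray([px],z,c)[0,:2].round(3)
# rear lane long block: change against the empty lane
d=np.abs(im.astype(int)-a).sum(2);m=((d>60)*255).astype(np.uint8)
m[:, :300]=0;m[:,432:]=0;m[:180]=0;m[256:]=0
m=cv2.morphologyEx(m,cv2.MORPH_CLOSE,np.ones((3,3)))
for k in cv2.findContours(m,0,2)[0]:
    if cv2.contourArea(k)>20: r=cv2.boundingRect(k);print(r,P((r[0],r[1]+r[3]/2),.026),P((r[0]+r[2],r[1]+r[3]/2),.026))
print("rear tab pred px",proj([[.559,-.171,.082]],c),"lane +y wall",proj([[.56,-.022,.048]],c))
for r in (196,200,204,208):print(r,im[r,304:364].sum(1))
```

```text
29.25 [0.4776 0.2719 0.2458] [-0.1964 -0.7752 -0.6661]
(309, 193, 45, 16) [ 0.563 -0.024] [ 0.562 -0.162]
rear tab pred px [[358.2704 200.6656]] lane +y wall [[307.8732 201.4096]]
196 [212 193 402 664 594 270 273 292 306 332 312 363 372 390 385 365 354 364 362 367 363 389 331 333 326 329 362 317 319 322 323 328 327 283 278 294 293 302 346 370 239 214 233 231 244 217 216 235 204
 205 320 319 209  97 477 605 532 521 538 282]
200 [187 160 437 654 573 294 293 352 421 414 394 425 434 440 401 408 396 414 404 394 399 408 421 408 387 412 410 405 400 410 413 431 421 418 454 456 441 429 427 425 459 322 203 190 208 213 217 215 200
 233 337 363 194  98 495 620 574 218 128 141]
204 [199 150 495 668 704 345 259 277 414 419 440 431 422 428 422 390 411 413 409 384 383 397 411 400 384 390 405 407 434 412 406 401 403 407 395 431 429 419 415 414 397 414 408 417 441 461 329 305 206
 244 301 302 180 112 517 640 504 101 274 294]
208 [206 130 496 672 583 561 597 387 489 448 287 396 416 397 400 282 405 486 485 496 482 476 475 483 486 479 492 487 568 583 592 588 590 589 595 585 598 617 306 260 283 282 281 273 277 278 289 289 295
 287 295 303 147 339 534 597 589 600 609 545]
```

```bash
python3 -c "
from cell import arm
print(arm.sign_off())"
```

```text
the job is handed in; nothing more can be done
None
```

I packed the tote and handed the job in at about 29 s: the chisel is with the short block in the front lane, the long block with the screwdriver in the rear lane, a divider between each pair. The hand-in returned no verdict, and the long block's final place was checked only by measurement from the top camera, not by eye.

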